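# Fold the sprung lid of a hardware box and tuck it under its lip

### The job

Shut the open wooden hardware box to keep sawdust off the hinges in it: with the fingertips or the outside of the fingers, fold its sprung lid over until it lies flat, keep it pressed down, and push the dark batten towards the aluminium lip until the lid's front edge is fully home beneath the lip and the lid stays shut by itself, then move clear. Press gently and lift nothing; leave the hinges in the box and the tools on the bench alone, and do not shove the box along the bench.

Things in the scene. Friction and masses are not known exactly. Their poses are not given: they have to be found in the camera images.
- hardware_box: Loose but heavy (about 2.5 kg) pale wooden box, 130 mm (x) by 170 mm (y), 50 mm high with the soft black dust seal on its rim. Origin at the centre of its underside on the bench, z up; its -x side is the front with the aluminium lip, the lid is hinged near its back (+x). Dark steel cheek plates with 28 mm slots stand outside the side walls at the back, to 63 mm high. A deck (top at 49 mm) covers the box behind x = +30 mm.
- pin (a point): Middle of the lid's steel pivot pin (along the box's y), 53 mm above the bench and 56 mm behind the box's centre when lid_slide is 0; axes as the box. The lid is a brown wooden panel 164 mm wide (along the pin) and 6 mm thick, centred on the pin's height when flat, reaching 99 mm from the pin to its free front edge.
- lid (a joint): Lid angle about its pin, rad: 0 = flat on the seal (top face 56 mm above the bench), 1.57 = upright, 1.5 to 1.9 at the start (a little back). It folds over towards the box's -x. Springs raise it: let go anywhere but under the lip, it flies up again. Pressing it flat takes about 2 N at its free edge, 4 N near its middle; at 0 it meets the soft seal, which gives about 2 mm.
- lid_slide (a joint): How far the pin and lid have slid in the slots towards the lip (box's -x), m: 0 = back, 0.020 = fully home, end stop. Stiff: takes about 4 N, stays where left, at any lid angle. Starts at 0 to 0.002. The flat lid's front edge clears the lip by 5 mm at 0; beyond about 0.004 it would land on top of the lip.
- batten (a point): Middle of the rear (pin-side) face of the dark wooden finger batten on the lid's outer face, 70 mm from the pin, 4 mm off that face. The batten is 56 mm long (along the pin), 12 mm wide (70 to 82 mm from the pin), its rear face upright and 8 mm proud, its front bevelled; the face between pin and batten is bare. Frame turns with it: -x to the free edge, z out of the outer face. Once home it all but meets the lip.
- lid_edge (a point): Middle of the lid's free front edge, half-way through its thickness, 99 mm from the pin; frame as for batten.
- lip (a point): Middle of the aluminium lip's inner (rear) edge, on its underside, 59.5 mm above the bench and 48 mm in front of the box's centre; axes as the box. The lip is 160 mm long, 3 mm thick, and overhangs the front rim by 10 mm inwards; the 6 mm lid goes under it with 3.5 mm to spare.
- hinge_a: Steel butt hinge 61 x 63 x 6 mm lying loose in the box's right (-y) half; origin at the centre of its underside.
- hinge_b: Steel butt hinge 61 x 63 x 6 mm lying loose in the box's left (+y) half; origin at the centre of its underside.
- flat_key: Small flat steel key-like piece, 62 x 12 x 6 mm, on the bench; a bystander.
- driver_black: Screwdriver with black handle, 169 mm long, 31 mm high, on the bench; a bystander.
- masking_roll: Roll of masking tape, 96 mm across, 24 mm high, on the bench; a bystander.
- pencil_flat: Red carpenter's pencil, 168 mm long, on the bench; a bystander.
Not all that is in view belongs to the job. Leave any orange or pink look-alike of the hinge_b alone.

How it is judged (in metres and radians):
At the end, for the whole second after the job is handed in: The lid stays down by itself (within 0.08 rad of flat) with its front edge at least 9 mm in beneath the lip and the slide at least 15.5 of its 20 mm forward; the box stands level, at rest, within 20 mm of where it was, with both hinges still lying in it (value of joint lid below 0.08 rad and value of joint lid_slide above 0.0155 m and x of lid_edge in the frame of lip below -0.009 m and z of lid_edge in the frame of lip below 0 m and linear speed of hardware_box below 0.01 m/s and angle between hardware_box's own z axis and vertical below 0.05 rad and distance of hardware_box from where it was at the start of the episode below 0.02 m and horizontal distance between each of hinge_a, hinge_b and hardware_box below 0.075 m and height (world z) of each of hinge_a, hinge_b below 0.03 m); the robot touches nothing.
It fails at once if the box was shoved more than 20 mm along the bench (distance of hardware_box from where it was at the start of the episode above 0.02 m).
It fails at once if the box was lifted or tipped (height (world z) of hardware_box above 0.015 m or angle between hardware_box's own z axis and vertical above 0.15 rad).
It fails at once if the lid or box was pressed or squeezed roughly (over 45 N of finger force) (contact force between the fingers and hardware_box above 45 N).
It fails at once if a hinge in the box was touched or lifted (contact force between any of the arm, the fingers and hinge_a above 1 N or height (world z) of any of hinge_a, hinge_b above 0.04 m or contact force between any of the arm, the fingers and hinge_b above 1 N).
It fails at once if a tool on the bench was moved more than 30 mm or lifted (distance of any of flat_key, driver_black, masking_roll, pencil_flat from where it was at the start of the episode above 0.03 m).
It also fails if it takes over 48 s, if anything falls off the work surface, if the arm or the gripper's body presses on something with over 40 N, if the wrist force passes 120 N, or if a joint passes its speed limit or range.

### The arm

A 6-joint arm with a two-finger parallel gripper is mounted at the origin on a cart in front of the work surface, level with it; the furniture and walls round the work are solid. World frame = base frame: x ahead of the robot, y to its left, z up, the work surface at z = 0. Lengths are in m, angles in degrees, forces in N, time in s.
With the tool pointing down it reaches from about 0.35 to 0.85 m from the base axis. Payload 8.1 kg.
Tool frame: the origin (TCP) lies at the very end of the fingers, on their centre line; the grasp point (between the pads) lies 19 mm behind it; z points along the fingers, y is the line along which they close (so a half turn about z gives the same grasp; the last joint's range is limited). The gripper opens to 85 mm and grips with 20 to 120 N. Pads are 22 mm wide; open, the fingers measure 114 mm over their backs; the gripper's body (76 mm by 85 mm) begins 54 mm behind the grasp point. The pads swing forward as they close: fully open they stand 13 mm farther back than shut.
Start: joints at [-76.284, 7.471, 85.268, -0, 87.261, -4.893], TCP at [0.191, -0.569, 0.202] pointing down, gripper open.
Joint ranges: [-169.43, 169.43], [-51.17, 129.36], [1.28, 143.12], [-76.62, 256.62], [0, 156.53], [-152.29, 152.29]. Speed limits (degrees/s): [136.94, 136.94, 159.86, 180, 180, 180].

### API

Orientations are given as a 3x3 rotation matrix whose columns are the frame's x, y, z axes.
In Python, from station import observe, imaging, finish_job, nets gives the robot as it stands. The module is installed in compiled form; this text tells all that it offers.
- The arm moves only by the shell command python3 -m handwheel 'ROWS' [OPENING] [FORCE]. ROWS is JSON, a list of rows, each an object of numbers: "tx", "ty", "tz": the shift along the world's x, y, z scaled (see below); "roll": the turn about the world's z scaled (see below). In form: [{"tx": .., "ty": .., "tz": .., "roll": ..}, ...]. A call has exactly 10 rows; each row is the pose to reach, as a shift and turn from the pose commanded when the call began; what a row does not reach only later rows make up. The controller multiplies each number of a shift by 80 cm and each number of a turn by pi/2 rad. A row lasts 1/8 s, in which the tool goes at most 62.5 mm and 10.7 degrees, less where a joint would pass 70% of its speed; a pose out of reach is approached as far as the arm can. A call with a number of a shift or a turn outside -1 to 1 is refused whole. A call with a gripper value outside its range is refused whole. OPENING is the gripper command: -1 is fully open, 1 is shut, values between are in proportion, set as the call begins (- or left out, the last holds). The fingers move at their own pace and stop on an object; FORCE is the grip in N (left out, the last holds). Time passes only in rows, so rows that repeat a pose let the fingers close, or fill a call up. It gives the time, the measured TCP pose, the force, the opening and the grip force at its end, in the units of the state.
- observe(): the state, without advancing time (a new reading comes with each control period).
- imaging.grab_frame(name): name is "scene" or "top" or "wrist"; returns the picture (400x640x3 uint8, blue, green, red); there is no depth.
- imaging.get_calibration(name): a dict with "camera_matrix" (3x3 intrinsics, pixels), "origin" and "orientation" of the camera in the world. Camera axes: x right, y down, z forward; pixel columns grow to the right and rows downward; lengths in m; the calibration is good to about 2 mm. The wrist camera is an equidistant fisheye: a pixel r from the principal point sees the ray r / f radians off the axis. A picture is of the moment at which its call begins: read the wrist's pose just before it. get_calibration takes no time and is no camera call; for the wrist camera it gives the pose at the moment of the call.
- finish_job(): hands the job in; it is judged then, once.
Trained networks look in the newest picture that a camera, given by its name, has taken for a name from the list of things; names that differ only in an ending like _2 or _b are one class to them, and where a whole thing is asked for, a point or a joint stands for the part that bears it (a point fixed in the world has none). Each returns a list of dicts, best first, with "p" (0 to 1); they miss things now and then, are a little off and sometimes report something else, mostly with a low value. They report only what shows in the picture. A call takes as long as a camera call. They do not tell look-alikes from the thing itself.
- nets.spot_in(camera, thing): "extent" ([left, top, right, bottom] as shares, 0 to 1, of the picture: columns of its width, rows of its height, round what is visible of it).
- nets.outline_of(camera, thing): "region" (400x640 bool, what is visible of it) and "extent" ([left, top, right, bottom] as shares, 0 to 1, of the picture: columns of its width, rows of its height, round what is visible of it).
The state is a dict: "clock": time; "qpos": joint angles; "qd": joint speeds; "joint_torque": joint torques, N m; "ee_pos": TCP position; "orientation": TCP orientation; "wrist_force": force on the tool from outside, world axes, zero at the start; "wrist_torque": the same for the moment, N m; "finger_gap": finger opening in m; "grip_force": force on a finger pad.
Only numpy, scipy, OpenCV 4.12 (cv2) and the standard library are available. Lean on these libraries where they do the work, as an engineer would, in place of code of your own. Each camera call takes 0.05 s, during which the arm holds its last target. There are 200 camera calls.

## Working session

There is one attempt and no reset: what is moved stays moved. The work goes in short steps, Python scripts to look and compute and a shell command to move; the robot and the scene stay as the last step left them, time stands still between calls to the robot, and variables do not carry over. Pictures are saved under pics/ and viewed, at most 10 in all, crops included, and the job is handed in when it is done.

```bash
mkdir -p pics
python3 - <<'E'
from station import observe, imaging, nets
import cv2
for n in("scene","top"):
    cv2.imwrite(f"pics/{n}0.png",imaging.grab_frame(n)); c=imaging.get_calibration(n); print(n,c)
    for t in("hardware_box","lid","batten","hinge_b"):
        print(t,[(round(d['p'],2),[round(a*b) for a,b in zip(d['extent'],(640,400,640,400))]) for d in nets.spot_in(n,t)][:3])
s=observe();print(s['clock'],s['ee_pos'],s['orientation'])
E
```

```text
scene {'camera_matrix': array([[517.39476066,   0.        , 323.2182046 ],
       [  0.        , 517.39476066, 201.89659085],
       [  0.        ,   0.        ,   1.        ]]), 'origin': array([-0.23860207,  0.86286079,  0.84754986]), 'orientation': array([[-0.7588115 , -0.35395382,  0.54673741],
       [-0.65130198,  0.41661084, -0.63422483],
       [-0.00329042, -0.83734826, -0.54665992]])}
hardware_box [(0.65, [246, 207, 285, 268]), (0.59, [242, 207, 328, 309])]
lid [(0.63, [241, 207, 288, 271])]
batten [(0.66, [243, 205, 285, 270])]
hinge_b [(0.78, [232, 241, 246, 261]), (0.67, [403, 226, 433, 244]), (0.64, [289, 258, 302, 270])]
top {'camera_matrix': array([[496.20856759,   0.        , 328.53821248],
       [  0.        , 496.20856759, 202.60563804],
       [  0.        ,   0.        ,   1.        ]]), 'origin': array([ 0.28832981, -0.02034713,  1.47767253]), 'orientation': array([[-0.01635157, -0.98055808,  0.1955466 ],
       [-0.99986572,  0.01624807, -0.00213349],
       [-0.00108524, -0.19555523, -0.98069209]])}
hardware_box [(0.77, [217, 215, 288, 272]), (0.46, [228, 240, 256, 267])]
lid [(0.93, [215, 211, 280, 230])]
batten [(0.71, [217, 211, 279, 232])]
hinge_b [(0.94, [244, 179, 269, 207]), (0.83, [227, 241, 255, 263]), (0.79, [256, 236, 278, 256])]
0.5 [ 0.19149579 -0.56862583  0.20197667] [[ 9.47717253e-01  3.19111279e-01 -1.02390375e-05]
 [ 3.19111279e-01 -9.47717253e-01  3.06207215e-06]
 [-8.72657069e-06 -6.16937095e-06 -1.00000000e+00]]
```

View pics/scene0.png

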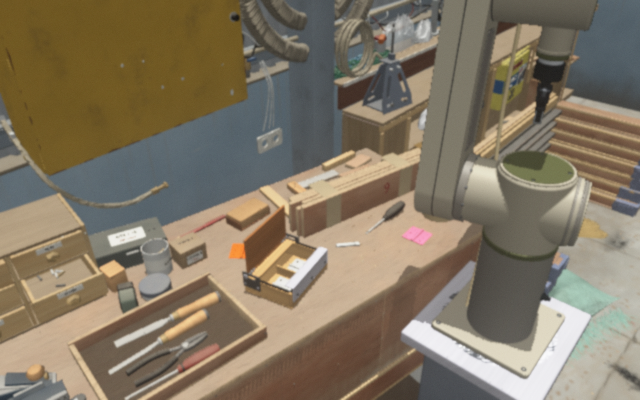

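View pics/top0.png

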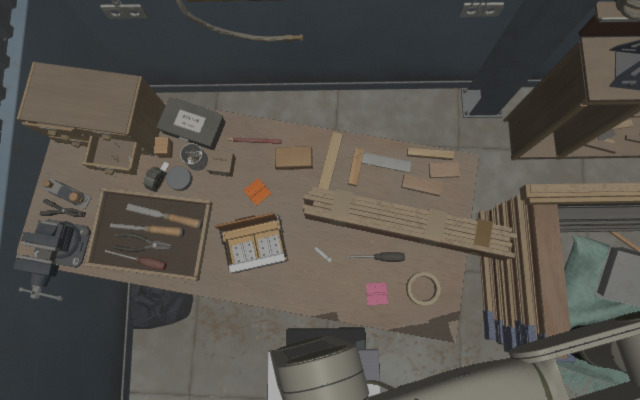

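The scene picture shows the box at about (287,268) with its brown lid upright. In the top picture the box is at (253,245), with the aluminium lip on its near side at (257,267). Possible confusions: the orange hinge look-alike at top (257,191), the pink one at (376,293), and the open drawer at (110,152). The box with the lip and the grey hinges at (253,245) is the one I want, so I'll take a close crop of it.

Run:
```python
import cv2,numpy as np
a=cv2.imread("pics/top0.png")[200:285,205:300]; b=cv2.imread("pics/scene0.png")[195:310,230:340]
a=cv2.resize(a,None,fx=4,fy=4,interpolation=cv2.INTER_CUBIC)
b=cv2.resize(b,None,fx=3.6,fy=3.6,interpolation=cv2.INTER_CUBIC)
o=np.zeros((max(a.shape[0],b.shape[0]),a.shape[1]+b.shape[1],3),np.uint8);o[:a.shape[0],:a.shape[1]]=a;o[:b.shape[0],a.shape[1]:]=b
cv2.imwrite("pics/crop1.png",o);print(o.shape)
```

```text
(414, 776, 3)
```

View pics/crop1.png

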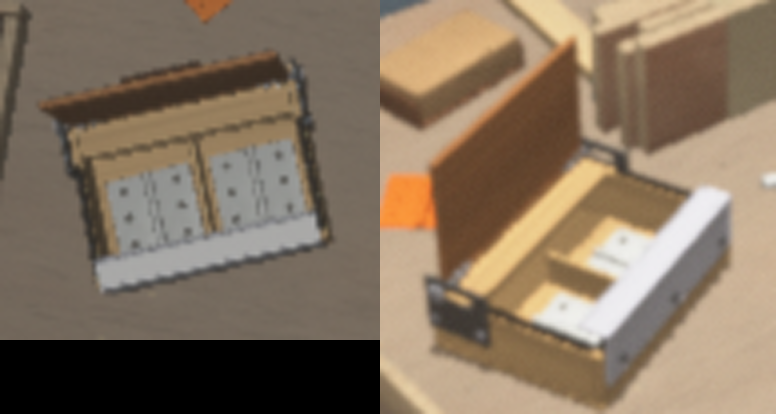

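The crop shows the box with its lid raised and tilted slightly back. In the top crop the lip's rear edge runs (97,262)–(313,214) and the lid's free edge runs (42,105)–(278,54). In the scene crop the lid's corners are at (433,165) and (575,40).

```bash
cat > fit.py <<'E'
import numpy as np
from station import imaging
C={n:imaging.get_calibration(n) for n in("top","scene")}
def proj(n,p):
    c=C[n]; q=(np.asarray(p)-c["origin"])@c["orientation"]; k=c["camera_matrix"]@q; return k[:2]/k[2]
def world(P,l):
    x,y,t=P[:3]; c,s=np.cos(t),np.sin(t); return np.array([x+c*l[0]-s*l[1],y+s*l[0]+c*l[1],l[2]])
def lidpt(P,r,y,h,slide=0.001):
    a=P[3]; return world(P,[.056-slide-r*np.cos(a)+h*np.sin(a),y,.053+r*np.sin(a)+h*np.cos(a)])
E
python3 - <<'E'
from fit import *
from scipy.optimize import least_squares
T=lambda u,v:np.array([205+(u+.5)/4-.5,200+(v+.5)/4-.5]); S=lambda u,v:np.array([230+(u-380+.5)/3.6-.5,195+(v+.5)/3.6-.5])
obs=[("top",T(97,262),"w",(-.048,.08,.0625)),("top",T(313,214),"w",(-.048,-.08,.0625)),
("top",T(42,105),"l",(.099,.082,0)),("top",T(278,54),"l",(.099,-.082,0)),
("scene",S(433,165),"l",(.099,.082,-.003)),("scene",S(575,40),"l",(.099,-.082,-.003)),
("scene",S(708,188),"w",(-.048,-.08,.0625)),("scene",S(585,338),"w",(-.048,.08,.0625))]
f=lambda P:np.concatenate([proj(n,(world(P,l) if k=="w" else lidpt(P,*l)))-uv for n,uv,k,l in obs])
r=least_squares(f,[.45,.15,0,1.7],loss='soft_l1');print(r.x,np.degrees(r.x[2]));print(r.fun.reshape(-1,2).round(1))
P=r.x
for nm,q in [("edge",lidpt(P,.099,0,0)),("lip",world(P,(-.048,0,.06))),("pin",world(P,(.056,0,.053)))]:print(nm,q.round(4))
E
```

```text
[0.45327031 0.19478435 0.20629533 1.59278362] 11.819851969079545
[[-0.4  1.6]
 [ 0.9  1.1]
 [-1.1  0.5]
 [-0.5  0. ]
 [-0.1 -0.4]
 [ 0.3 -1.5]
 [-0.3 -0.9]
 [-1.  -3.6]]
edge [0.5092 0.2065 0.152 ]
lip [0.4063 0.185  0.06  ]
pin [0.5081 0.2063 0.053 ]
```

The fit is consistent, with pixel residuals of about 1 px, the lid upright and everything within reach. The box is at (0.453, 0.195) with a yaw of 11.8° and a lid angle of about 1.6 rad. I'll shut the fingers and go high to a point behind the lid.

```bash
python3 -m handwheel '[{"tx":0.01,"ty":0.03,"tz":0.06,"roll":0},{"tx":0.04,"ty":0.1,"tz":0.085,"roll":0},{"tx":0.08,"ty":0.17,"tz":0.085,"roll":0},{"tx":0.11,"ty":0.24,"tz":0.085,"roll":-0.02},{"tx":0.15,"ty":0.31,"tz":0.085,"roll":-0.04},{"tx":0.18,"ty":0.38,"tz":0.085,"roll":-0.06},{"tx":0.22,"ty":0.45,"tz":0.085,"roll":-0.0755},{"tx":0.25,"ty":0.52,"tz":0.085,"roll":-0.0755},{"tx":0.29,"ty":0.59,"tz":0.085,"roll":-0.0755},{"tx":0.32,"ty":0.66,"tz":0.085,"roll":-0.0755}]' 1 30
python3 -c "
from station import observe;s=observe();print(s['ee_pos'],s['orientation'][:,0],s['wrist_force'])"
```

```text
clock: 1.75
ee_pos: [0.447, -0.0415, 0.2704]
orientation: [[0.979, 0.205, 0.001], [0.205, -0.979, -0.0], [0.001, 0.001, -1.0]]
wrist_force: [0.3, -0.2, 0.6]
finger_gap: -0.0
grip_force: 0.0
[ 0.44704203 -0.04154911  0.27038137] [0.97883144 0.20466458 0.00119156] [ 0.32179943 -0.24007164  0.59084402]
```

```bash
python3 -m handwheel '[{"tx":0.05,"ty":0.05,"tz":0,"roll":0},{"tx":0.09,"ty":0.11,"tz":0,"roll":0},{"tx":0.12,"ty":0.17,"tz":0,"roll":0},{"tx":0.142,"ty":0.24,"tz":0,"roll":0},{"tx":0.142,"ty":0.3,"tz":0,"roll":0},{"tx":0.142,"ty":0.322,"tz":0,"roll":0},{"tx":0.142,"ty":0.322,"tz":-0.05,"roll":0},{"tx":0.142,"ty":0.322,"tz":-0.1,"roll":0},{"tx":0.142,"ty":0.322,"tz":-0.13,"roll":0},{"tx":0.142,"ty":0.322,"tz":-0.13,"roll":0}]'
python3 - <<'E'
from station import observe,imaging
import cv2,numpy as np
print(observe()['ee_pos'])
w=imaging.grab_frame("wrist");t=imaging.grab_frame("top")[180:290,190:320]
cv2.imwrite("pics/top1.png",t)
t=cv2.resize(t,None,fx=3,fy=3,interpolation=cv2.INTER_CUBIC)
w=cv2.resize(w,(400,250)); o=np.zeros((330,790,3),np.uint8);o[:250,:400]=w;o[:,400:]=t
cv2.imwrite("pics/v2.png",o)
E
```

```text
clock: 3.0
ee_pos: [0.5582, 0.2129, 0.1635]
orientation: [[0.979, 0.204, -0.004], [0.204, -0.979, -0.002], [-0.005, 0.001, -1.0]]
wrist_force: [-0.2, -0.7, 0.9]
finger_gap: -0.0002
grip_force: 0.0
[0.55821886 0.21293168 0.16354161]
```

View pics/v2.png

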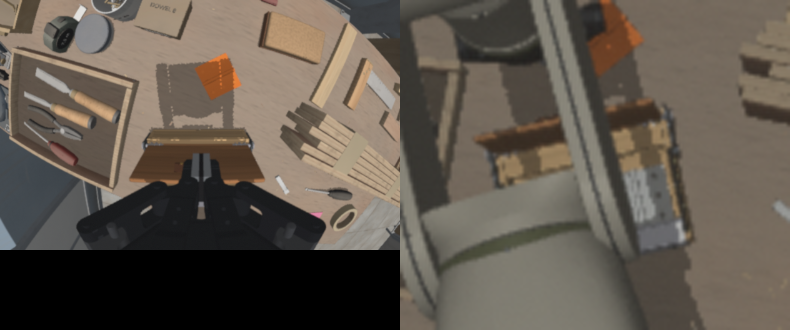

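The wrist view shows the lid's outer face ahead of the fingers, with the tips at about (200,160) behind it. The top view shows the arm above the box and the lid still upright at (510,120). Next I descend behind the lid to about r = 62 mm.

```bash
python3 -m handwheel '[{"tx":0,"ty":0,"tz":-0.01,"roll":0},{"tx":0,"ty":0,"tz":-0.02,"roll":0},{"tx":0,"ty":0,"tz":-0.03,"roll":0},{"tx":0,"ty":0,"tz":-0.04,"roll":0},{"tx":0,"ty":0,"tz":-0.05,"roll":0},{"tx":0,"ty":0,"tz":-0.06,"roll":0},{"tx":0,"ty":0,"tz":-0.064,"roll":0},{"tx":0,"ty":0,"tz":-0.064,"roll":0},{"tx":0,"ty":0,"tz":-0.064,"roll":0},{"tx":0,"ty":0,"tz":-0.064,"roll":0}]'
python3 - <<'E'
import numpy as np
# path of TCP (box frame) following lid, corner at r=.060, x offset .011; world shift in units from (.561,.217,.115)
c,s=np.cos(.2063),np.sin(.2063)
for a in np.radians([90,80,70,60,50,40,30,20,10,5,0]):
    r=.060
    xc=.055-r*np.cos(a)+.003*np.sin(a); xb=.055-.070*np.cos(a)+.011*np.sin(a)
    X=max(xc,xb)+.011; z=.053+r*np.sin(a)+.003*np.cos(a)
    d=X-.110
    print(round(np.degrees(a)),round(X,4),round(z,4),"units",round(d*c/.8,4),round(d*s/.8,4),round((z-.115)/.8,4))
E
```

```text
clock: 4.35
ee_pos: [0.5601, 0.2142, 0.1153]
orientation: [[0.979, 0.205, 0.001], [0.205, -0.979, 0.0], [0.001, -0.0, -1.0]]
wrist_force: [-0.2, 0.0, 0.0]
finger_gap: 0.0001
grip_force: 0.0
90 0.077 0.113 units -0.0404 -0.0084 -0.0025
80 0.0647 0.1126 units -0.0555 -0.0116 -0.003
70 0.0524 0.1104 units -0.0705 -0.0147 -0.0057
60 0.0405 0.1065 units -0.085 -0.0178 -0.0107
50 0.0297 0.1009 units -0.0982 -0.0206 -0.0176
40 0.022 0.0939 units -0.1077 -0.0225 -0.0264
30 0.0155 0.0856 units -0.1156 -0.0242 -0.0368
20 0.0106 0.0763 units -0.1216 -0.0254 -0.0483
10 0.0074 0.0664 units -0.1255 -0.0263 -0.0608
5 0.0065 0.0612 units -0.1266 -0.0265 -0.0672
0 0.006 0.056 units -0.1272 -0.0266 -0.0738
```

```bash
python3 -m handwheel '[{"tx":-0.01,"ty":-0.002,"tz":0,"roll":0},{"tx":-0.02,"ty":-0.004,"tz":0,"roll":0},{"tx":-0.03,"ty":-0.006,"tz":0,"roll":0},{"tx":-0.038,"ty":-0.008,"tz":-0.001,"roll":0},{"tx":-0.045,"ty":-0.009,"tz":-0.002,"roll":0},{"tx":-0.052,"ty":-0.011,"tz":-0.003,"roll":0},{"tx":-0.059,"ty":-0.012,"tz":-0.004,"roll":0},{"tx":-0.065,"ty":-0.0135,"tz":-0.005,"roll":0},{"tx":-0.0705,"ty":-0.0147,"tz":-0.006,"roll":0},{"tx":-0.0705,"ty":-0.0147,"tz":-0.006,"roll":0}]'
python3 - <<'E'
from station import observe,imaging
import cv2,numpy as np
w=imaging.grab_frame("wrist")[120:370,140:500];t=imaging.grab_frame("scene")[180:320,220:350]
w=cv2.resize(w,(430,300));t=cv2.resize(t,(360,388),interpolation=cv2.INTER_CUBIC); o=np.zeros((388,790,3),np.uint8);o[:300,:430]=w;o[:,430:]=t
cv2.imwrite("pics/v3.png",o)
E
```

```text
clock: 5.6
ee_pos: [0.503, 0.2023, 0.1098]
orientation: [[0.979, 0.205, -0.0], [0.205, -0.979, -0.0], [-0.0, 0.0, -1.0]]
wrist_force: [1.4, -0.8, -0.3]
finger_gap: 0.0001
grip_force: 0.0
```

View pics/v3.png

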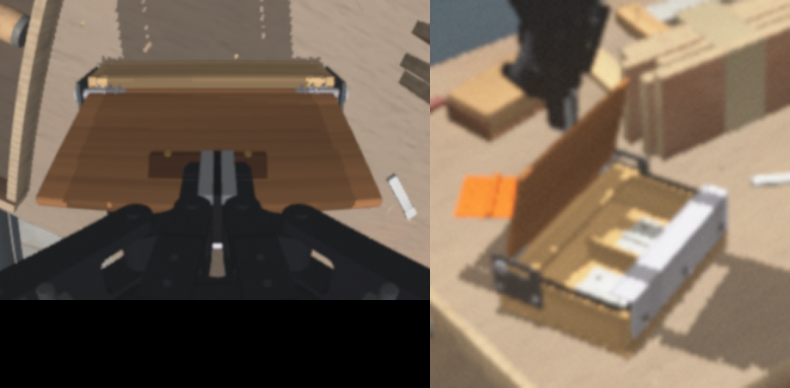

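The wrist view shows the fingertips at (217,150), just at the batten's rear edge (150–267, y≈152) and nearly centred. The scene view shows the lid leaning forward at about 70°. The force is 1.4 N, so I'll carry on folding.

```bash
python3 -m handwheel '[{"tx":-0.0075,"ty":-0.0015,"tz":-0.002,"roll":0},{"tx":-0.0145,"ty":-0.003,"tz":-0.005,"roll":0},{"tx":-0.021,"ty":-0.0045,"tz":-0.008,"roll":0},{"tx":-0.0275,"ty":-0.006,"tz":-0.012,"roll":0},{"tx":-0.0325,"ty":-0.007,"tz":-0.016,"roll":0},{"tx":-0.037,"ty":-0.0078,"tz":-0.0205,"roll":0},{"tx":-0.041,"ty":-0.0085,"tz":-0.0255,"roll":0},{"tx":-0.045,"ty":-0.0095,"tz":-0.031,"roll":0},{"tx":-0.048,"ty":-0.01,"tz":-0.0365,"roll":0},{"tx":-0.051,"ty":-0.0107,"tz":-0.042,"roll":0}]'
```

```text
clock: 6.95
ee_pos: [0.4615, 0.1937, 0.0768]
orientation: [[0.979, 0.205, -0.002], [0.205, -0.979, -0.0], [-0.002, -0.0, -1.0]]
wrist_force: [-7.0, -1.9, 9.6]
finger_gap: -0.0001
grip_force: 4.8
```

Run:
```python
from station import observe,imaging
import cv2,numpy as np
s=observe();print(s['clock'],s['ee_pos'],s['wrist_force'],s['grip_force'])
w=imaging.grab_frame("wrist")[120:370,140:500];t=imaging.grab_frame("scene")[180:320,220:350]
s=observe();print(s['clock'],s['ee_pos'],s['wrist_force'],s['grip_force'])
w=cv2.resize(w,(430,300));t=cv2.resize(t,(360,388),interpolation=cv2.INTER_CUBIC); o=np.zeros((388,790,3),np.uint8);o[:300,:430]=w;o[:,430:]=t
cv2.imwrite("pics/v4.png",o)
```

```text
6.95 [0.46145052 0.19370715 0.07681691] [-7.03451857 -1.8561743   9.62120726] 4.7567166946828365
7.05 [0.46102509 0.19361648 0.07598975] [-5.45799676 -1.17553977  5.38384562] 3.130287677049637
```

View pics/v4.png

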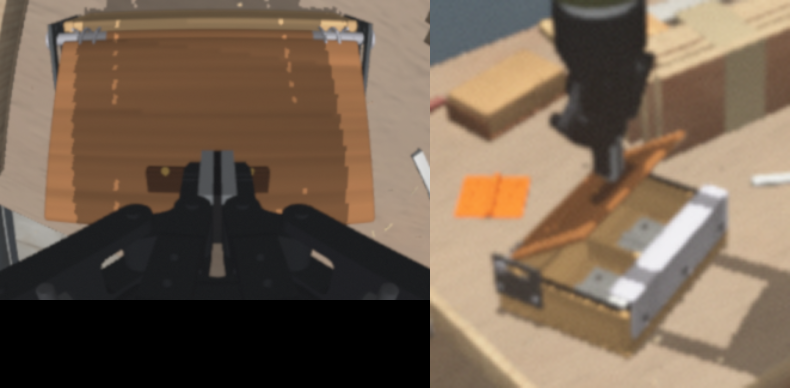

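The lid is at about 25–30°, with the tips at (217,152) still on the pin side of the batten (rear edge y≈166). The load is 5 N and falling, and it pushes the lid back rather than forward, so the slide is safe. I'll press on to flat.

```bash
python3 -m handwheel '[{"tx":-0.0015,"ty":-0.0003,"tz":-0.004,"roll":0},{"tx":-0.003,"ty":-0.0006,"tz":-0.008,"roll":0},{"tx":-0.004,"ty":-0.0008,"tz":-0.012,"roll":0},{"tx":-0.005,"ty":-0.001,"tz":-0.016,"roll":0},{"tx":-0.005,"ty":-0.001,"tz":-0.019,"roll":0},{"tx":-0.005,"ty":-0.001,"tz":-0.022,"roll":0},{"tx":-0.005,"ty":-0.001,"tz":-0.024,"roll":0},{"tx":-0.005,"ty":-0.001,"tz":-0.0255,"roll":0},{"tx":-0.005,"ty":-0.001,"tz":-0.0255,"roll":0},{"tx":-0.005,"ty":-0.001,"tz":-0.0255,"roll":0}]'
python3 - <<'E'
from station import observe,imaging
import cv2,numpy as np
w=imaging.grab_frame("wrist")[120:370,140:500];t=imaging.grab_frame("scene")[180:320,220:350]
s=observe();print(s['clock'],s['ee_pos'],s['wrist_force'],s['grip_force'])
w=cv2.resize(w,(430,300));t=cv2.resize(t,(360,388),interpolation=cv2.INTER_CUBIC); o=np.zeros((388,790,3),np.uint8);o[:300,:430]=w;o[:,430:]=t
cv2.imwrite("pics/v5.png",o)
E
```

```text
clock: 8.3
ee_pos: [0.4587, 0.193, 0.056]
orientation: [[0.979, 0.205, 0.0], [0.205, -0.979, 0.0], [0.0, 0.0, -1.0]]
wrist_force: [1.4, 0.4, 1.3]
finger_gap: -0.0
grip_force: 0.7
8.4 [0.45870485 0.19302729 0.05600467] [ 1.21715691 -0.00481065  0.62978569] 0.6697840103879571
```

View pics/v5.png

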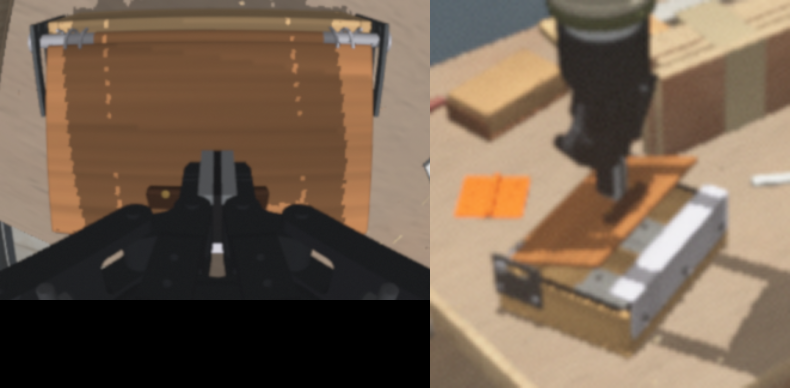

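Run:
```python
from fit import *
for a in (0,.1,.2,.3,.4):
    P=[.4533,.1948,.2063,a]
    print(a,[(np.array([430,0])+(proj("scene",lidpt(P,.099,y,.003))-[220,180])*2.77).round() for y in(.082,-.082)])
print([(np.array([430,0])+(proj("scene",world(P,(-.048,y,.0625)))-[220,180])*2.77).round() for y in(.08,-.08)])
```

```text
0 [array([607., 297.]), array([706., 186.])]
0.1 [array([605., 287.]), array([705., 177.])]
0.2 [array([603., 277.]), array([703., 168.])]
0.3 [array([599., 267.]), array([700., 158.])]
0.4 [array([595., 257.]), array([696., 149.])]
[array([612., 291.]), array([708., 183.])]
```

Run:
```python
from fit import *
from scipy.optimize import least_squares
from station import observe
s=observe();print(s['ee_pos'],s['wrist_force'])
c=imaging.get_calibration("wrist");K=c["camera_matrix"];print(c)
def wp(p):
    q=(np.asarray(p)-c["origin"])@c["orientation"];th=np.arctan2(np.hypot(q[0],q[1]),q[2]);d=q[:2]/np.hypot(q[0],q[1]);f=K[0,0]
    u=K[:2,2]+f*th*d;return (u-[140,120])*[430/360,1.2]
print("tip wrist",wp(s['ee_pos']),"tip scene",np.array([430,0])+(proj("scene",s['ee_pos'])-[220,180])*2.77)
for a in(0,.15,.3):
    P=[.4533,.1948,.2063,a];print(a,[wp(lidpt(P,r,y,.003)).round() for r,y in((.099,.082),(.099,-.082),(.0,.082),(.0,-.082))],"batten",wp(lidpt(P,.07,.028,.011)).round(),wp(lidpt(P,.07,-.028,.011)).round())
```

```text
[0.45870485 0.19302729 0.05600467] [ 1.21715691 -0.00481065  0.62978569]
{'camera_matrix': array([[309.70691629,   0.        , 321.53708126],
       [  0.        , 309.70691629, 198.98670287],
       [  0.        ,   0.        ,   1.        ]]), 'origin': array([0.5383105 , 0.21019524, 0.22731518]), 'orientation': array([[ 2.05665232e-01, -9.28175155e-01, -3.10149471e-01],
       [-9.78622317e-01, -1.95197832e-01, -6.47778248e-02],
       [-4.15336748e-04,  3.16841741e-01, -9.48478328e-01]])}
tip wrist [217.81343547 139.88245613] tip scene [611.49387163 219.06663509]
0 [array([ 76., 211.]), array([350., 212.]), array([50., 46.]), array([376.,  46.])] batten [158. 181.] [266. 181.]
0.15 [array([ 68., 223.]), array([358., 224.]), array([50., 45.]), array([376.,  45.])] batten [155. 187.] [269. 188.]
0.3 [array([ 58., 234.]), array([368., 235.]), array([50., 44.]), array([376.,  44.])] batten [151. 192.] [272. 192.]
```

Run:
```python
import cv2
from station import imaging
t=imaging.grab_frame("scene")[190:300,235:345]
cv2.imwrite("pics/v6.png",cv2.resize(t,(600,600),interpolation=cv2.INTER_CUBIC))
```

```text
(no output)
```

View pics/v6.png

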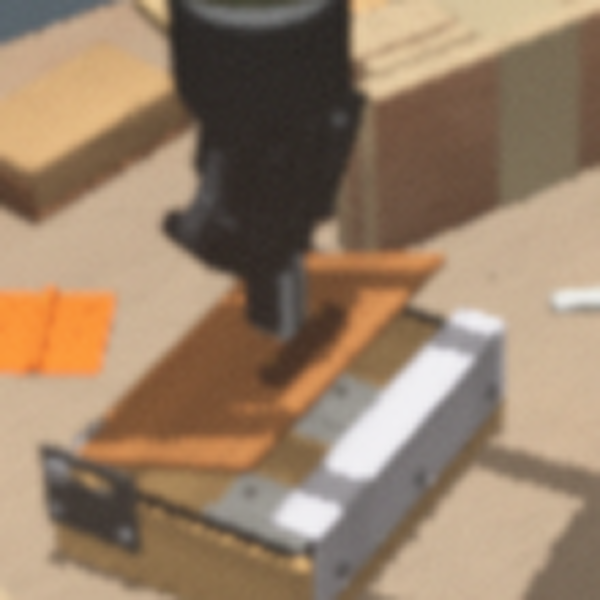

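The new crop shows the lid still about 0.3 rad up, with the physical tips at (285,338), roughly 17 mm higher than the nominal TCP projects. The lid angle from the wrist view agrees at about 0.3 rad. So the shut fingers end about 18 mm short of the reported TCP, and I'll go on down in guarded steps.

```bash
python3 -m handwheel '[{"tx":-0.0005,"ty":-0.0001,"tz":-0.002,"roll":0},{"tx":-0.001,"ty":-0.0002,"tz":-0.004,"roll":0},{"tx":-0.0015,"ty":-0.0003,"tz":-0.006,"roll":0},{"tx":-0.002,"ty":-0.0004,"tz":-0.008,"roll":0},{"tx":-0.0025,"ty":-0.0005,"tz":-0.01,"roll":0},{"tx":-0.003,"ty":-0.0006,"tz":-0.012,"roll":0},{"tx":-0.003,"ty":-0.0006,"tz":-0.014,"roll":0},{"tx":-0.003,"ty":-0.0006,"tz":-0.015,"roll":0},{"tx":-0.003,"ty":-0.0006,"tz":-0.015,"roll":0},{"tx":-0.003,"ty":-0.0006,"tz":-0.015,"roll":0}]'
cat > look.py <<'E'
from fit import *
from station import observe,imaging,nets
import cv2,sys
t=imaging.grab_frame("scene")[190:300,235:345];w=imaging.grab_frame("wrist")[120:370,140:500]
s=observe();print(s['clock'],s['ee_pos'],s['wrist_force'],s['grip_force'])
o=np.zeros((400,790,3),np.uint8);o[:,:400]=cv2.resize(t,(400,400),interpolation=cv2.INTER_CUBIC);o[:271,400:]=cv2.resize(w,(390,271))
cv2.imwrite(f"pics/{sys.argv[1]}.png",o)
E
python3 look.py v7
```

```text
clock: 9.7
ee_pos: [0.4563, 0.1925, 0.044]
orientation: [[0.979, 0.205, 0.0], [0.205, -0.979, 0.0], [0.0, 0.0, -1.0]]
wrist_force: [2.4, 1.1, 0.9]
finger_gap: 0.0001
grip_force: 1.2
9.8 [0.45630421 0.19254797 0.04400483] [ 1.51357047 -0.05235253  0.53851024] 1.2110975431278348
```

```bash
python3 -m handwheel '[{"tx":0,"ty":0,"tz":-0.001,"roll":0},{"tx":0,"ty":0,"tz":-0.002,"roll":0},{"tx":0,"ty":0,"tz":-0.003,"roll":0},{"tx":0,"ty":0,"tz":-0.004,"roll":0},{"tx":0,"ty":0,"tz":-0.005,"roll":0},{"tx":0,"ty":0,"tz":-0.006,"roll":0},{"tx":0,"ty":0,"tz":-0.006,"roll":0},{"tx":0,"ty":0,"tz":-0.006,"roll":0},{"tx":0,"ty":0,"tz":-0.006,"roll":0},{"tx":0,"ty":0,"tz":-0.006,"roll":0}]'
python3 look.py v8
python3 - <<'E'
import cv2,numpy as np
from fit import *
# tell the lid's angle: brown-lid outlines in pics from both cameras
from station import nets
for n in("scene","wrist"):
    for d in nets.outline_of(n,"lid")[:1]:
        m=d['region'].astype(np.uint8);c=max(cv2.findContours(m,0,2)[0],key=cv2.contourArea);q=cv2.approxPolyDP(c,4,True)[:,0]
        print(n,round(d['p'],2),q.tolist())
for a in(0,.1,.2,.3):
    P=[.4533,.1948,.2063,a];print(a,[proj("scene",lidpt(P,r,y,.003)).round(1) for r,y in((.099,.082),(.099,-.082),(.0,.082),(.0,-.082))])
E
```

```text
clock: 11.05
ee_pos: [0.4563, 0.1925, 0.0392]
orientation: [[0.979, 0.205, 0.0], [0.205, -0.979, 0.0], [0.0, 0.0, -1.0]]
wrist_force: [-1.5, 0.1, 2.2]
finger_gap: -0.0001
grip_force: 0.9
11.15 [0.45625451 0.19253666 0.03921196] [-1.19622488  0.10966855  1.84835418] 0.8833300229161978
scene 0.6 [[315, 242], [296, 238], [287, 258], [275, 247], [251, 272], [282, 280]]
wrist 0.71 [[462, 160], [432, 161], [415, 145], [219, 146], [209, 147], [208, 156], [197, 163], [169, 160], [169, 217], [183, 315], [195, 317], [245, 289], [259, 289], [268, 297], [282, 293], [293, 261], [310, 245], [333, 245], [337, 254], [345, 255], [360, 293], [375, 297], [381, 290], [396, 289], [447, 315], [460, 233]]
0 [array([283.7, 287.1]), array([319.5, 247.1]), array([247.6, 273.1]), array([285.5, 235.6])]
0.1 [array([283.2, 283.7]), array([319.2, 243.9]), array([247.5, 273. ]), array([285.4, 235.6])]
0.2 [array([282.4, 280.1]), array([318.5, 240.5]), array([247.4, 273. ]), array([285.3, 235.6])]
0.3 [array([281.1, 276.4]), array([317.5, 237.1]), array([247.3, 273. ]), array([285.2, 235.6])]
```

View pics/v8.png

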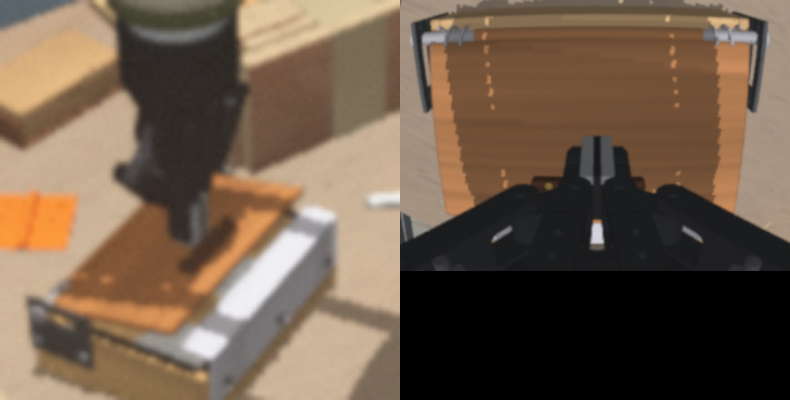

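In v8 the lid is lower, at about 0.15 rad. Its front edge runs (175,330)–(300,190) in the left half, above and just behind the lip, with the tips at (190,245) behind the batten. There's still little load, so I'll keep lowering under force guard.

```bash
python3 -m handwheel '[{"tx":0,"ty":0,"tz":-0.001,"roll":0},{"tx":0,"ty":0,"tz":-0.002,"roll":0},{"tx":0,"ty":0,"tz":-0.003,"roll":0},{"tx":0,"ty":0,"tz":-0.004,"roll":0},{"tx":0,"ty":0,"tz":-0.005,"roll":0},{"tx":0,"ty":0,"tz":-0.006,"roll":0},{"tx":0,"ty":0,"tz":-0.007,"roll":0},{"tx":0,"ty":0,"tz":-0.007,"roll":0},{"tx":0,"ty":0,"tz":-0.007,"roll":0},{"tx":0,"ty":0,"tz":-0.007,"roll":0}]'
cat > ang.py <<'E'
from fit import *
import cv2
from station import nets,observe
imaging.grab_frame("scene");imaging.grab_frame("wrist")
s=observe();print(s['ee_pos'],s['wrist_force'])
for n in("scene","wrist"):
    for d in nets.outline_of(n,"lid")[:1]:
        m=d['region'].astype(np.uint8);c=max(cv2.findContours(m,0,2)[0],key=cv2.contourArea);q=cv2.approxPolyDP(c,4,True)[:,0]
        print(n,round(d['p'],2),q.tolist())
E
python3 ang.py
```

```text
clock: 12.5
ee_pos: [0.4563, 0.1925, 0.0336]
orientation: [[0.979, 0.205, 0.0], [0.205, -0.979, 0.0], [0.0, -0.0, -1.0]]
wrist_force: [-2.1, 0.2, 2.0]
finger_gap: 0.0001
grip_force: 1.0
[0.4562402  0.19252955 0.03359081] [-1.77084889  0.1038091   2.55511441]
scene 0.77 [[317, 245], [294, 239], [291, 258], [272, 248], [251, 272], [282, 284]]
wrist 0.91 [[465, 163], [435, 165], [422, 159], [421, 148], [317, 145], [209, 149], [193, 165], [163, 164], [185, 314], [194, 317], [250, 288], [269, 296], [283, 293], [293, 260], [307, 253], [310, 245], [333, 245], [336, 253], [347, 255], [361, 293], [374, 296], [383, 289], [398, 289], [445, 314], [461, 225]]
```

```bash
python3 -m handwheel '[{"tx":0,"ty":0,"tz":-0.001,"roll":0},{"tx":0,"ty":0,"tz":-0.002,"roll":0},{"tx":0,"ty":0,"tz":-0.003,"roll":0},{"tx":0,"ty":0,"tz":-0.004,"roll":0},{"tx":0,"ty":0,"tz":-0.005,"roll":0},{"tx":0,"ty":0,"tz":-0.005,"roll":0},{"tx":0,"ty":0,"tz":-0.005,"roll":0},{"tx":0,"ty":0,"tz":-0.005,"roll":0},{"tx":0,"ty":0,"tz":-0.005,"roll":0},{"tx":0,"ty":0,"tz":-0.005,"roll":0}]'
python3 ang.py
```

```text
clock: 13.95
ee_pos: [0.4563, 0.1925, 0.0296]
orientation: [[0.979, 0.205, 0.0], [0.205, -0.979, 0.0], [0.0, -0.0, -1.0]]
wrist_force: [-1.7, 0.6, 1.6]
finger_gap: -0.0003
grip_force: 1.0
[0.45626974 0.19253531 0.02960758] [-2.15958051 -0.84138066  2.30990804]
scene 0.59 [[317, 246], [295, 240], [289, 260], [272, 248], [251, 273], [283, 285]]
wrist 0.64 [[160, 165], [170, 245], [187, 315], [251, 288], [269, 297], [282, 294], [293, 260], [307, 254], [311, 245], [333, 245], [337, 254], [348, 256], [354, 284], [364, 295], [375, 297], [393, 288], [446, 311], [468, 163], [438, 166], [425, 160], [424, 149], [203, 150], [202, 161], [189, 167]]
```

```bash
python3 -m handwheel '[{"tx":0,"ty":0,"tz":-0.001,"roll":0},{"tx":0,"ty":0,"tz":-0.002,"roll":0},{"tx":0,"ty":0,"tz":-0.003,"roll":0},{"tx":0,"ty":0,"tz":-0.003,"roll":0},{"tx":0,"ty":0,"tz":-0.003,"roll":0},{"tx":0,"ty":0,"tz":-0.003,"roll":0},{"tx":0,"ty":0,"tz":-0.003,"roll":0},{"tx":0,"ty":0,"tz":-0.003,"roll":0},{"tx":0,"ty":0,"tz":-0.003,"roll":0},{"tx":0,"ty":0,"tz":-0.003,"roll":0}]'
python3 ang.py
```

```text
clock: 15.4
ee_pos: [0.4563, 0.1925, 0.0272]
orientation: [[0.979, 0.205, 0.0], [0.205, -0.979, 0.0], [0.0, -0.0, -1.0]]
wrist_force: [-2.0, -0.6, 2.5]
finger_gap: -0.0002
grip_force: 1.1
[0.45626577 0.19256107 0.02721829] [-2.22493661 -0.25637383  2.41371095]
scene 0.68 [[317, 247], [296, 240], [289, 261], [271, 248], [252, 273], [283, 287]]
wrist 0.76 [[470, 166], [427, 163], [422, 149], [204, 150], [200, 161], [186, 168], [159, 166], [163, 213], [187, 313], [199, 314], [249, 288], [269, 296], [281, 294], [294, 258], [307, 254], [311, 245], [322, 244], [333, 245], [336, 253], [350, 259], [360, 293], [375, 297], [393, 288], [443, 312], [462, 234]]
```

Run:
```python
from fit import *
from station import observe
from scipy.optimize import least_squares
c=imaging.get_calibration("wrist");K=c["camera_matrix"];s=observe()
def wp(p):
    q=(np.asarray(p)-c["origin"])@c["orientation"];h=np.hypot(q[0],q[1]);return K[:2,2]+K[0,0]*np.arctan2(h,q[2])*q[:2]/h
for ox in(.004,.011):
  for d in(0,.01,.02,.03):print("tip",ox,d,wp(s['ee_pos']+s['orientation']@[ox,0,-d]).round(1),"w",[wp(s['ee_pos']+s['orientation']@[ox,w,-d])[0].round(0) for w in(-.011,.011)])
for sl in(0,.004,.01):
  for a in(0,.05,.1,.15):
    P=[.4533,.1948,.2063,a];print(sl,a,[wp(lidpt(P,r,y,.003,sl)).round(0) for r,y in((.099,.082),(.099,-.082),(.0,.082),(.0,-.082))],"bat",wp(lidpt(P,.07,.028,.011,sl)).round(0),[proj("scene",lidpt(P,.099,y,.003,sl)).round(1) for y in(.082,-.082)])
```

```text
tip 0.004 0 [322.4 230.6] w [np.float64(304.0), np.float64(341.0)]
tip 0.004 0.01 [322.4 237.7] w [np.float64(303.0), np.float64(341.0)]
tip 0.004 0.02 [322.5 245.6] w [np.float64(302.0), np.float64(343.0)]
tip 0.004 0.03 [322.5 254.4] w [np.float64(301.0), np.float64(344.0)]
tip 0.011 0 [322.4 219.9] w [np.float64(304.0), np.float64(341.0)]
tip 0.011 0.01 [322.5 226.6] w [np.float64(303.0), np.float64(342.0)]
tip 0.011 0.02 [322.5 234.1] w [np.float64(302.0), np.float64(343.0)]
tip 0.011 0.03 [322.5 242.4] w [np.float64(301.0), np.float64(344.0)]
0 0 [array([189., 317.]), array([447., 318.]), array([158., 163.]), array([477., 163.])] bat [265. 293.] [array([283.4, 286.9]), array([319.1, 247. ])]
0 0.05 [array([186., 321.]), array([450., 322.]), array([158., 162.]), array([477., 162.])] bat [264. 296.] [array([283.1, 285.2]), array([319. , 245.4])]
0 0.1 [array([184., 326.]), array([453., 327.]), array([158., 162.]), array([478., 162.])] bat [262. 298.] [array([282.8, 283.5]), array([318.8, 243.8])]
0 0.15 [array([181., 330.]), array([456., 331.]), array([158., 162.]), array([478., 1
[... 629 characters left out ...]
, 169.])] bat [262. 307.] [array([284. , 282.3]), array([319.9, 242.6])]
0.01 0 [array([193., 328.]), array([444., 329.]), array([161., 181.]), array([475., 181.])] bat [266. 307.] [array([287.1, 288.4]), array([322.7, 248.2])]
0.01 0.05 [array([190., 333.]), array([446., 334.]), array([161., 181.]), array([475., 181.])] bat [265. 310.] [array([286.9, 286.7]), array([322.6, 246.6])]
0.01 0.1 [array([187., 337.]), array([449., 338.]), array([161., 181.]), array([475., 181.])] bat [264. 313.] [array([286.7, 285. ]), array([322.4, 245. ])]
0.01 0.15 [array([185., 342.]), array([452., 343.]), array([161., 180.]), array([475., 181.])] bat [263. 316.] [array([286.3, 283.2]), array([322.1, 243.3])]
```

```bash
python3 -m handwheel '[{"tx":0,"ty":0,"tz":-0.001,"roll":0},{"tx":0,"ty":0,"tz":-0.002,"roll":0},{"tx":0,"ty":0,"tz":-0.002,"roll":0},{"tx":0,"ty":0,"tz":-0.002,"roll":0},{"tx":0,"ty":0,"tz":-0.002,"roll":0},{"tx":0,"ty":0,"tz":-0.002,"roll":0},{"tx":0,"ty":0,"tz":-0.002,"roll":0},{"tx":0,"ty":0,"tz":-0.002,"roll":0},{"tx":0,"ty":0,"tz":-0.002,"roll":0},{"tx":0,"ty":0,"tz":-0.002,"roll":0}]'
python3 ang.py
```

```text
clock: 16.85
ee_pos: [0.4564, 0.1926, 0.0267]
orientation: [[0.979, 0.205, 0.0], [0.205, -0.979, -0.0], [-0.0, 0.0, -1.0]]
wrist_force: [-7.8, -2.9, 14.1]
finger_gap: -0.0002
grip_force: 7.1
[0.45639609 0.19257064 0.02673494] [-7.22070818 -2.30551053 14.76774691]
scene 0.83 [[318, 246], [295, 240], [289, 262], [272, 249], [250, 272], [283, 288]]
wrist 0.72 [[158, 167], [168, 237], [189, 314], [197, 315], [248, 288], [268, 296], [281, 293], [293, 259], [313, 244], [332, 245], [336, 253], [349, 257], [361, 293], [374, 297], [396, 288], [445, 310], [464, 222], [469, 165], [440, 167], [426, 161], [424, 150], [202, 151], [198, 164]]
```

The seal contact is now clear at 14 N and the lid is flat. I'll ease the press slightly and start pushing towards the lip.

```bash
python3 -m handwheel '[{"tx":0,"ty":0,"tz":0.0007,"roll":0},{"tx":-0.002,"ty":-0.0004,"tz":0.0007,"roll":0},{"tx":-0.004,"ty":-0.0008,"tz":0.0007,"roll":0},{"tx":-0.006,"ty":-0.0013,"tz":0.0007,"roll":0},{"tx":-0.008,"ty":-0.0017,"tz":0.0007,"roll":0},{"tx":-0.01,"ty":-0.0021,"tz":0.0007,"roll":0},{"tx":-0.012,"ty":-0.0025,"tz":0.0007,"roll":0},{"tx":-0.014,"ty":-0.0029,"tz":0.0007,"roll":0},{"tx":-0.016,"ty":-0.0033,"tz":0.0007,"roll":0},{"tx":-0.016,"ty":-0.0033,"tz":0.0007,"roll":0}]'
python3 ang.py
```

```text
clock: 18.3
ee_pos: [0.4444, 0.1901, 0.0269]
orientation: [[0.979, 0.205, 0.002], [0.205, -0.979, 0.001], [0.002, -0.0, -1.0]]
wrist_force: [3.2, 0.9, 7.1]
finger_gap: -0.0002
grip_force: 3.1
[0.44437836 0.1900606  0.02688307] [3.28634187 0.23818171 5.65307831]
scene 0.64 [[315, 247], [300, 242], [293, 262], [273, 250], [254, 274], [284, 288]]
wrist 0.72 [[156, 159], [186, 308], [207, 310], [249, 288], [270, 298], [278, 296], [290, 282], [294, 259], [308, 254], [313, 245], [333, 246], [335, 253], [346, 255], [353, 282], [364, 295], [374, 297], [392, 288], [435, 309], [445, 307], [465, 222], [471, 157], [440, 159], [423, 141], [202, 143], [199, 154], [186, 161]]
```

```bash
python3 -m handwheel '[{"tx":-0.002,"ty":-0.0004,"tz":0,"roll":0},{"tx":-0.004,"ty":-0.0008,"tz":0,"roll":0},{"tx":-0.006,"ty":-0.0013,"tz":0,"roll":0},{"tx":-0.008,"ty":-0.0017,"tz":0,"roll":0},{"tx":-0.01,"ty":-0.0021,"tz":0,"roll":0},{"tx":-0.011,"ty":-0.0023,"tz":0,"roll":0},{"tx":-0.012,"ty":-0.0025,"tz":0,"roll":0},{"tx":-0.012,"ty":-0.0025,"tz":0,"roll":0},{"tx":-0.012,"ty":-0.0025,"tz":0,"roll":0},{"tx":-0.012,"ty":-0.0025,"tz":0,"roll":0}]'
python3 ang.py
```

```text
clock: 19.75
ee_pos: [0.4349, 0.1881, 0.0269]
orientation: [[0.979, 0.205, 0.002], [0.205, -0.979, 0.0], [0.002, -0.0, -1.0]]
wrist_force: [3.8, 0.6, 5.4]
finger_gap: 0.0
grip_force: 3.4
[0.43488184 0.18813559 0.02690433] [3.99865743 0.4258851  7.39467052]
scene 0.86 [[316, 247], [303, 244], [296, 263], [277, 251], [258, 276], [289, 289], [286, 282]]
wrist 0.96 [[155, 160], [183, 296], [228, 299], [248, 289], [280, 295], [289, 283], [292, 260], [315, 245], [331, 245], [348, 257], [361, 294], [375, 297], [393, 288], [416, 299], [449, 295], [465, 220], [470, 157], [430, 154], [424, 141], [203, 142], [196, 155]]
```

The lid now travels with the fingers, since the pin stays put in the wrist view, and its front edge is disappearing under the lip. I'll push the last few millimetres and watch for the end stop.

```bash
python3 -m handwheel '[{"tx":-0.001,"ty":-0.0002,"tz":0,"roll":0},{"tx":-0.002,"ty":-0.0004,"tz":0,"roll":0},{"tx":-0.003,"ty":-0.0006,"tz":0,"roll":0},{"tx":-0.004,"ty":-0.0008,"tz":0,"roll":0},{"tx":-0.004,"ty":-0.0008,"tz":0,"roll":0},{"tx":-0.004,"ty":-0.0008,"tz":0,"roll":0},{"tx":-0.004,"ty":-0.0008,"tz":0,"roll":0},{"tx":-0.004,"ty":-0.0008,"tz":0,"roll":0},{"tx":-0.004,"ty":-0.0008,"tz":0,"roll":0},{"tx":-0.004,"ty":-0.0008,"tz":0,"roll":0}]'
python3 ang.py
```

```text
clock: 21.2
ee_pos: [0.4326, 0.1876, 0.027]
orientation: [[0.979, 0.205, 0.004], [0.205, -0.979, 0.001], [0.004, -0.0, -1.0]]
wrist_force: [8.1, 1.7, 1.0]
finger_gap: 0.0
grip_force: 5.0
[0.43263359 0.187648   0.0270157 ] [8.20986606 1.59496782 2.09543183]
scene 0.68 [[315, 247], [304, 244], [297, 264], [278, 252], [259, 276], [290, 291], [287, 282]]
wrist 0.75 [[157, 158], [182, 292], [235, 295], [254, 288], [269, 297], [279, 295], [288, 284], [293, 260], [307, 254], [309, 245], [334, 245], [335, 253], [347, 255], [353, 284], [364, 295], [374, 297], [389, 288], [410, 296], [449, 291], [471, 158], [440, 160], [427, 154], [426, 141], [202, 142], [199, 155], [187, 161], [183, 156], [173, 161]]
```

```bash
python3 -m handwheel '[{"tx":-0.001,"ty":-0.0002,"tz":0,"roll":0},{"tx":-0.002,"ty":-0.0004,"tz":0,"roll":0},{"tx":-0.002,"ty":-0.0004,"tz":0,"roll":0},{"tx":-0.002,"ty":-0.0004,"tz":0,"roll":0},{"tx":-0.002,"ty":-0.0004,"tz":0,"roll":0},{"tx":-0.002,"ty":-0.0004,"tz":0,"roll":0},{"tx":-0.002,"ty":-0.0004,"tz":0,"roll":0},{"tx":-0.002,"ty":-0.0004,"tz":0,"roll":0},{"tx":-0.002,"ty":-0.0004,"tz":0,"roll":0},{"tx":-0.002,"ty":-0.0004,"tz":0,"roll":0}]'
python3 ang.py
```

```text
clock: 22.65
ee_pos: [0.4327, 0.1877, 0.0278]
orientation: [[0.979, 0.205, 0.007], [0.205, -0.979, 0.002], [0.008, -0.0, -1.0]]
wrist_force: [13.3, 2.5, -0.5]
finger_gap: 0.0003
grip_force: 6.8
[0.43269645 0.18768028 0.02774905] [13.42874498  1.86658682 -0.49335322]
scene 0.5 [[224, 215], [193, 230]]
wrist 0.93 [[158, 158], [170, 246], [183, 291], [232, 296], [253, 288], [269, 298], [279, 295], [289, 284], [292, 260], [306, 255], [313, 245], [333, 245], [336, 253], [347, 255], [354, 283], [363, 294], [373, 296], [386, 288], [407, 295], [443, 294], [451, 287], [470, 156], [454, 160], [445, 155], [440, 160], [427, 152], [425, 141], [293, 138], [202, 142], [198, 154]]
```

The fingers stalled at the end stop with 13 N and no motion. I'll back off slightly, lift clear and check.

```bash
python3 -m handwheel '[{"tx":0.003,"ty":0.0006,"tz":0.0005,"roll":0},{"tx":0.006,"ty":0.0012,"tz":0.003,"roll":0},{"tx":0.007,"ty":0.0014,"tz":0.01,"roll":0},{"tx":0.008,"ty":0.0016,"tz":0.03,"roll":0},{"tx":0.008,"ty":0.0016,"tz":0.07,"roll":0},{"tx":0.008,"ty":0.0016,"tz":0.12,"roll":0},{"tx":0.06,"ty":-0.03,"tz":0.18,"roll":0},{"tx":0.06,"ty":-0.1,"tz":0.22,"roll":0},{"tx":0.06,"ty":-0.17,"tz":0.22,"roll":0},{"tx":0.06,"ty":-0.24,"tz":0.22,"roll":0}]'
python3 -m handwheel '[{"tx":0,"ty":-0.07,"tz":0,"roll":0},{"tx":0,"ty":-0.14,"tz":0,"roll":0},{"tx":0,"ty":-0.2,"tz":0,"roll":0},{"tx":0,"ty":-0.25,"tz":0,"roll":0},{"tx":0,"ty":-0.25,"tz":0,"roll":0},{"tx":0,"ty":-0.25,"tz":0,"roll":0},{"tx":0,"ty":-0.25,"tz":0,"roll":0},{"tx":0,"ty":-0.25,"tz":0,"roll":0},{"tx":0,"ty":-0.25,"tz":0,"roll":0},{"tx":0,"ty":-0.25,"tz":0,"roll":0}]'
python3 - <<'E'
from station import imaging
import cv2,numpy as np
a=imaging.grab_frame("top")[200:285,205:300]; b=imaging.grab_frame("scene")[195:310,230:340]
a=cv2.resize(a,None,fx=4,fy=4,interpolation=cv2.INTER_CUBIC);b=cv2.resize(b,None,fx=3.6,fy=3.6,interpolation=cv2.INTER_CUBIC)
o=np.zeros((414,776,3),np.uint8);o[:340,:380]=a;o[:,380:]=b[:414,:396];cv2.imwrite("pics/end.png",o)
E
```

```text
clock: 24.1
ee_pos: [0.4772, -0.0068, 0.2041]
orientation: [[0.979, 0.205, 0.002], [0.205, -0.979, -0.0], [0.002, 0.001, -1.0]]
wrist_force: [1.2, -0.7, 0.2]
finger_gap: -0.0001
grip_force: 0.0
clock: 25.35
ee_pos: [0.4771, -0.2048, 0.2022]
orientation: [[0.979, 0.205, 0.0], [0.205, -0.979, -0.0], [0.0, 0.0, -1.0]]
wrist_force: [1.1, 0.2, 0.3]
finger_gap: 0.0002
grip_force: 0.0
```

View pics/end.png

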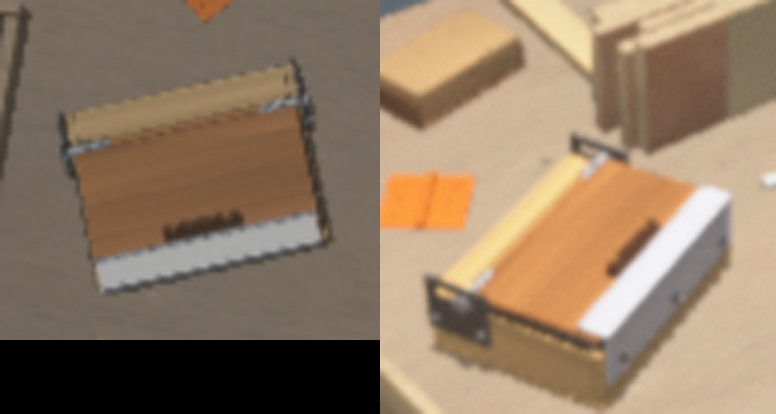

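The picture shows the lid flat and shut, its front edge under the lip and the batten at (203,227) just touching the lip. The box corners, for example (100,291) and (328,241), haven't moved, and the arm is clear.

```bash
python3 -c "
from station import finish_job;print(finish_job())"
```

```text
the job is handed in; nothing more can be done
None
```

The box is shut: the lid lies flat with its front edge under the lip and stays down by itself, the box hasn't visibly moved, the arm is clear, and the job is handed in (no verdict was returned).

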